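# Click the red spares-box lid shut

## Robot

A 6-joint arm with a two-finger parallel gripper is mounted at the origin on the work surface. World frame = base frame: x ahead of the robot, y to its left, z up, the work surface at z = 0. Lengths are in m, angles in degrees, forces in N, time in s.
With the tool pointing down it reaches from about 0.35 to 0.875 m from the base axis. Payload 4.2 kg.
Tool frame: the origin (TCP) lies midway between the tips of the shut fingers; the grasp point (between the pads) lies 19 mm behind it (hold_point_z is the z of the grasp point in the tool frame, in m); z points along the fingers, y is the direction in which the jaws open and shut (so a half turn about z gives the same grasp; the last joint's range is limited). The gripper opens to 87 mm and grips with 3 to 60 N. Pads are 19 mm wide; open, the fingers measure 117 mm over their backs; the gripper's body (75 mm by 190 mm) begins 51 mm behind the grasp point.
Start: joints at [78.587, 22.042, 0.453, 0, -68.411, -14.817], TCP at [0.276, 0.561, 0.223] pointing down, gripper open.
Joint ranges: [-179.83, 179.83], [-69.29, 118.12], [-61.27, 80.66], [-181.25, 117.63], [-171.15, -9.14], [-177.46, 177.46]. Speed limits (degrees/s): [159.86, 159.86, 180, 180, 180, 180].

## Interface

Orientations are given as a 3x3 rotation matrix whose columns are the frame's x, y, z axes.
In Python, from station import * gives the robot as it stands. The module is installed in compiled form; this text tells all that it offers.
- The arm moves only by the tool jog_arm, never from a script. Its argument "moves" is a list of rows, each a list of 7 numbers: the closure, from -1 (fully open) to 1 (shut), then the shift along the tool's x, y, z in m, then the turn, a rotation vector about the tool's x, y, z in rad. In form: [[gripper, x, y, z, wx, wy, wz], ...]. A call has exactly 10 rows; each row is the pose to reach, as a shift and turn from the pose commanded when the call began, along the tool's axes at that moment; what a row does not reach only later rows make up. A row lasts 1/12 s, in which the tool goes at most 41.7 mm and 7.16 degrees, less where a joint would pass 70% of its speed; a pose out of reach is approached as far as the arm can. A call with a gripper value outside its range is refused whole. The fingers move at their own pace and stop on an object; the grip force is fixed at half the most. Time passes only in rows, so rows that repeat a pose let the fingers close, or fill a call up. It gives the time, the measured TCP pose, the force and the opening at its end, in the units of the state.
- sense(): the state, without advancing time (a new reading comes with each control period).
- capture(name): name is "scene" or "top" or "wrist"; returns a dict with "frame" (480x640x3 uint8, red, green, blue), "fov_y" (degrees; the focal length in pixels is half the picture's height over the tangent of half this angle, whatever the lens; pixels are square), "cx", "cy" (the principal point, pixels), "world_from_camera" (4x4, takes a point from camera to world coordinates). Camera axes: x right, y down, z forward; pixel columns grow to the right and rows downward; lengths in m; the calibration is good to about 2 mm. A picture is of the moment at which its call begins. There is no depth.
- finish_job(): hands the job in, once; it reports no verdict.
The state is a dict: "time_s": time; "joints": joint angles; "joint_velocities": joint speeds; "effort": joint torques, N m; "tcp_pos": TCP position; "ee_rot": TCP orientation; "wrist_force": force on the tool from outside, world axes, zero at the start; "moment": the same for the moment, N m; "gripper_width": opening from 0.0 (shut) to 1.0 (fully open).
Only numpy, scipy, OpenCV 4.12 (cv2) and the standard library are available. Lean on these libraries where they do the work, as an engineer would, in place of code of your own. Each camera call takes 0.05 s, during which the arm holds its last target.

## Task

Snap the red lid shut: go round its rim and press down each of the four sprung-up sections with your fingertips until every one has clicked flush. Only press: do not pick up, tip or push the box away from its place. Leave the blue-lidded box untouched and everything else where it stands, and finish with the hand clear.

Things in the scene. Friction and masses are not known exactly. Their poses are not given: they have to be found in the camera images.
- red_box: The box to close: grey tub, 160 (its x) by 130 (its y) mm, with a red press-on lid 170 by 140 mm; about 1.8 kg, loose on the table. Origin: centre of its underside; z up. The lid's middle panel (110 by 80 mm, white label) and four 30 mm corners are fixed, tops 70 mm above the table. Between the corners lie four hinged rim sections, one per side, each with a white line near its outer edge.
- blue_box: The look-alike: the same tub and lid shape in the same sizes, but with a blue lid whose rim is sprung up; not to be touched. Loose. Origin: centre of its underside.
- rim_front (a joint): Red rim section on the box's -x side: flap 76 mm long, 30 deep, 6 thick, hinged (level axis) on the middle panel's edge, 55 mm from box centre. rad: 0 = sprung up, outer edge 10 mm proud; 0.35 = shut, flush with the panel (hard stop). Over-centre snap: resists with 7 to 10 N when pushed at its outer half; let go before half way (0.175) it springs up, past it it snaps shut and stays.
- press_front (a point): Point on the top face of the rim section on the box's -x side, where to push: middle of its length, 21 mm out from its hinge, over the tub's wall. It moves with the section: about 77 mm above the table when sprung up, 70 mm when shut.
- rim_back (a joint): Red rim section on the box's +x side: flap 76 mm long, 30 deep, 6 thick, hinged (level axis) on the middle panel's edge, 55 mm from box centre. rad: 0 = sprung up, outer edge 10 mm proud; 0.35 = shut, flush with the panel (hard stop). Over-centre snap: resists with 7 to 10 N when pushed at its outer half; let go before half way (0.175) it springs up, past it it snaps shut and stays.
- press_back (a point): Point on the top face of the rim section on the box's +x side, where to push: middle of its length, 21 mm out from its hinge, over the tub's wall. It moves with the section: about 77 mm above the table when sprung up, 70 mm when shut.
- rim_left (a joint): Red rim section on the box's +y side: flap 106 mm long, 30 deep, 6 thick, hinged (level axis) on the middle panel's edge, 40 mm from box centre. rad: 0 = sprung up, outer edge 10 mm proud; 0.35 = shut, flush with the panel (hard stop). Over-centre snap: resists with 7 to 10 N when pushed at its outer half; let go before half way (0.175) it springs up, past it it snaps shut and stays.
- press_left (a point): Point on the top face of the rim section on the box's +y side, where to push: middle of its length, 21 mm out from its hinge, over the tub's wall. It moves with the section: about 77 mm above the table when sprung up, 70 mm when shut.
- rim_right (a joint): Red rim section on the box's -y side: flap 106 mm long, 30 deep, 6 thick, hinged (level axis) on the middle panel's edge, 40 mm from box centre. rad: 0 = sprung up, outer edge 10 mm proud; 0.35 = shut, flush with the panel (hard stop). Over-centre snap: resists with 7 to 10 N when pushed at its outer half; let go before half way (0.175) it springs up, past it it snaps shut and stays.
- press_right (a point): Point on the top face of the rim section on the box's -y side, where to push: middle of its length, 21 mm out from its hinge, over the tub's wall. It moves with the section: about 77 mm above the table when sprung up, 70 mm when shut.
- extinguisher: Small red fire extinguisher, 84 mm diameter, 300 mm tall, standing loose on the left. Bystander. Origin: centre of its underside.
- gauge: Brass pressure gauge, 52 mm disc 16 mm high, lying face up beyond the boxes. Bystander. Origin: centre of its underside.
- horn: Black cone-shaped nozzle, 48 mm wide at the foot, 85 mm tall, standing beyond the boxes, left of the gauge. Bystander. Origin: centre of its underside.
- spanner: Steel spanner, 170 mm long, lying flat on the right. Bystander. Origin: middle of the tool.
- tape: Yellow roll of tape, 90 mm diameter, 40 mm high, lying flat on the left. Bystander. Origin: centre of its underside.
- can: Can with a blue band, 54 mm diameter, 110 mm tall, standing at the far right. Bystander. Origin: centre of its underside.
Mind the look-alikes: they are no part of the job. Leave any green look-alike of the red_box alone.

How it is judged:
By the outcome, as a careful person would: the job done as asked, in the order asked, and still so for the second after the job is handed in, with the robot touching nothing.
It also fails if it takes over 48 s, if anything falls off the work surface, if the arm or the gripper's body presses on something with over 40 N, if the wrist force passes 120 N, or if a joint passes its speed limit or range.

## Working session

There is one attempt and no reset: what is moved stays moved. The work goes in short steps, Python scripts to look and compute and a tool call to move; the robot and the scene stay as the last step left them, time stands still between calls to the robot, and variables do not carry over. Pictures are saved under pics/ and viewed, and the job is handed in when it is done.

Besides the shell and the picture viewer there is one more tool, called after "Emit:" in YAML: its name, and indented under it one key for each argument. jog_arm: Moves the arm, as the interface text tells. Its arguments: {"type":"object","properties":{"moves":{"type":"array"}},"required":["moves"]}

```bash
mkdir -p pics; python3 - <<'E'
from station import *
import cv2
s=sense();print(s['time_s'],s['tcp_pos'],s['ee_rot'],s['wrist_force'],s['gripper_width'])
for n in("scene","top"):
    c=capture(n);cv2.imwrite(f"pics/{n}0.png",c['frame'][:,:,::-1]);print(n,c['fov_y'],c['cx'],c['cy'],c['world_from_camera'])
E
```

```text
0.0 [0.27596203 0.56012499 0.22147687] [[ 8.96939493e-01 -4.42152490e-01 -8.49322704e-04]
 [-4.42153296e-01 -8.96937415e-01 -1.93321001e-03]
 [ 9.29843077e-05  2.10950324e-03 -9.99997771e-01]] [-0.0193338   0.40592816 -0.02465567] 0.9983403659307634
scene 54.833257603818936 313.69747851650703 241.65672261474836 [[-0.7754524   0.41562383 -0.47532138  1.07178719]
 [ 0.63131626  0.49767639 -0.59477557  0.76646275]
 [-0.01064667 -0.76129826 -0.64831443  0.85195096]
 [ 0.          0.          0.          1.        ]]
top 45.81068138159482 310.22180315577145 232.98302687424825 [[-0.0132493  -0.98682906  0.16122302  0.25348959]
 [-0.99989336  0.01406612  0.00392605  0.053376  ]
 [-0.00614212 -0.16115381 -0.98691019  1.52671241]
 [ 0.          0.          0.          1.        ]]
```

View pics/scene0.png

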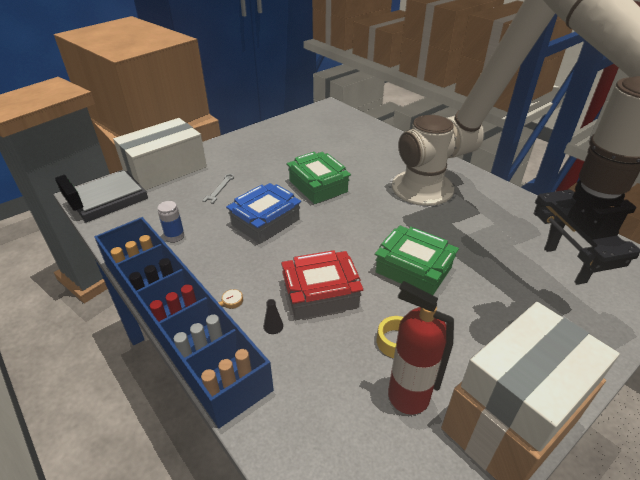

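View pics/top0.png

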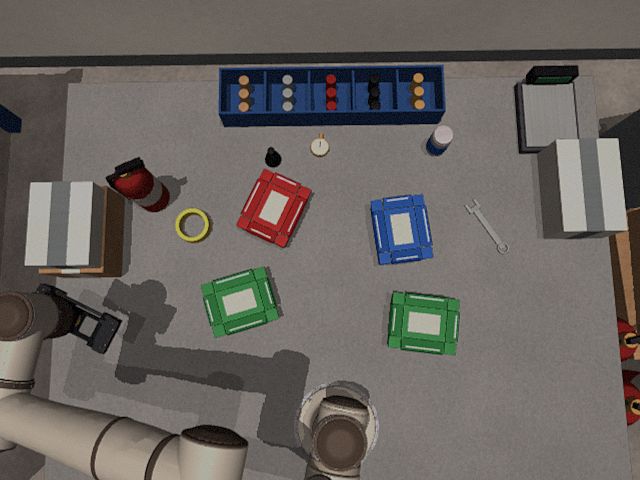

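The red box is at about (275,208) in the top view and (322,277) in the scene view. Next I measure its white label (z=0.07) and the red outline.

```bash
cat > h.py <<'E'
from station import *
import cv2, numpy as np
def ray(c,u,v):
    f=240/np.tan(np.radians(c['fov_y']/2)); T=np.array(c['world_from_camera'])
    d=T[:3,:3]@np.array([(u-c['cx'])/f,(v-c['cy'])/f,1]); return T[:3,3],d
def onz(c,u,v,z):
    o,d=ray(c,u,v); return o+d*(z-o[2])/d[2]
def proj(c,p):
    f=240/np.tan(np.radians(c['fov_y']/2)); T=np.linalg.inv(np.array(c['world_from_camera']))
    q=T[:3,:3]@np.array(p)+T[:3,3]; return q[0]/q[2]*f+c['cx'],q[1]/q[2]*f+c['cy']
E
python3 - <<'E'
from h import *
for n,(x0,y0,x1,y1) in dict(top=(230,160,320,255),scene=(270,240,370,325)).items():
    c=capture(n);im=c['frame'].astype(int)
    roi=np.zeros(im.shape[:2],bool);roi[y0:y1,x0:x1]=1
    white=((im.min(2)>150)&roi).astype(np.uint8)
    red=((im[...,0]>90)&(im[...,1]<60)&(im[...,2]<60)&roi).astype(np.uint8)
    cs,_=cv2.findContours(white,0,2)
    for k in cs:
        if cv2.contourArea(k)<8: continue
        P=np.array([onz(c,*p[0],0.07)[:2] for p in k])
        r=cv2.minAreaRect((P*1000).astype(np.float32));print(n,'white',np.round(r[0],1),np.round(r[1],1),round(r[2],1),'bbox',cv2.boundingRect(k))
    cs,_=cv2.findContours(red,0,2);k=max(cs,key=cv2.contourArea)
    P=np.array([onz(c,*p[0],0.075)[:2] for p in k]);r=cv2.minAreaRect((P*1000).astype(np.float32));print(n,'red',r)
    cv2.imwrite(f'pics/{n}_crop.png',cv2.resize(c['frame'][y0:y1,x0:x1,::-1],None,fx=6,fy=6,interpolation=cv2.INTER_CUBIC))
E
```

```text
top white [561.9 154.4] [47.3 77.1] 63.7 bbox (260, 191, 28, 33)
top red ((560.63671875, 155.6586456298828), (141.58663940429688, 174.2579345703125), 64.22171783447266)
scene white [562.4 153.6] [48.4 78.4] 64.5 bbox (303, 265, 36, 20)
scene white [529.3  90.5] [ 4.9 86. ] 64.2 bbox (298, 252, 34, 7)
scene red ((574.9882202148438, 169.5556640625), (132.41949462890625, 172.38206481933594), 69.95426940917969)
```

```bash
python3 - <<'E'
from h import *
c=capture('scene')
for nm,u,v in(('ext base front',410,408),('horn',273,325),('tape',395,337)): print(nm,onz(c,u,v,0))
C=np.array([.562,.154]);a=np.radians(-25.8);X=np.array([np.cos(a),np.sin(a)]);Y=np.array([-X[1],X[0]])
s=sense();R=np.array(s['ee_rot']);p=np.array(s['tcp_pos'])
t=capture('top');im=t['frame'][:,:,::-1].copy();i2=c['frame'][:,:,::-1].copy()
for n,d in dict(front=-76*X,back=76*X,left=61*Y,right=-61*Y).items():
    P=np.r_[C+d/1000,.077];print(n,P.round(4),'tool shift at z=.09',(R.T@(np.r_[P[:2],.095]-p)).round(4))
    for q,i in((t,im),(c,i2)):
        u,v=proj(q,P);cv2.circle(i,(round(u),round(v)),2,(255,255,0),-1)
cv2.imwrite('pics/ck.png',np.hstack([cv2.resize(im[150:260,220:330],(400,400)),cv2.resize(i2[235:335,265:365+10],(400,400))]))
E
```

```text
ext base front [0.62259933 0.50426245 0.        ]
horn [0.71098178 0.15760812 0.        ]
tape [0.51659804 0.36397253 0.        ]
front [0.4936 0.1871 0.077 ] tool shift at z=.09 [0.3601 0.2386 0.1273]
back [0.6304 0.1209 0.077 ] tool shift at z=.09 [0.5121 0.2375 0.1273]
left [0.5885 0.2089 0.077 ] tool shift at z=.09 [0.4356 0.1771 0.1273]
right [0.5355 0.0991 0.077 ] tool shift at z=.09 [0.4365 0.2991 0.1274]
```

View pics/ck.png

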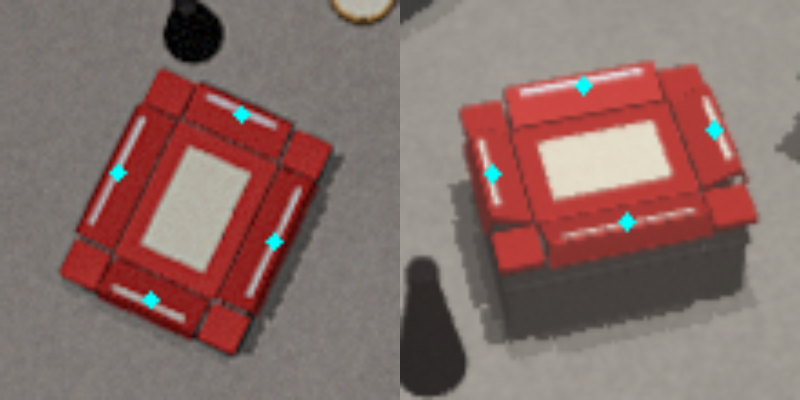

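The projected press points sit on the flaps in both views. All four sections are up, and the tool is already aligned with the box. I close the fingers and move above the front section.

Emit:
jog_arm:
  moves:
    - [1, 0.036, 0.024, 0, 0, 0, 0]
    - [1, 0.072, 0.048, 0, 0, 0, 0]
    - [1, 0.108, 0.072, 0, 0, 0, 0]
    - [1, 0.144, 0.096, 0, 0, 0, 0]
    - [1, 0.18, 0.12, 0, 0, 0, 0]
    - [1, 0.216, 0.144, 0.01, 0, 0, 0]
    - [1, 0.252, 0.168, 0.03, 0, 0, 0]
    - [1, 0.288, 0.192, 0.05, 0, 0, 0]
    - [1, 0.324, 0.216, 0.07, 0, 0, 0]
    - [1, 0.36, 0.239, 0.09, 0, 0, 0]

```text
time_s: 1.13
tcp_pos: [0.4784, 0.2118, 0.1466]
ee_rot: [[0.897, -0.442, 0.001], [-0.442, -0.897, 0.001], [0.0, -0.001, -1.0]]
wrist_force: [0.8, -0.0, 0.1]
gripper_width: 0.327
```

```bash
cat > st.py <<'E'
from h import *
s=sense();R=np.array(s['ee_rot']);p=np.array(s['tcp_pos'])
print(s['time_s'],p.round(4),np.round(s['wrist_force'],1),round(s['gripper_width'],3),R.round(3).tolist())
C=np.array([.562,.154]);a=np.radians(-25.8);X=np.array([np.cos(a),np.sin(a)]);Y=np.array([-X[1],X[0]])
for n,d in dict(front=-76*X,back=76*X,left=61*Y,right=-61*Y).items():
    print(n,'shift to z=.070',(R.T@(np.r_[C+d/1000,.070]-p)).round(4))
E
python3 st.py
```

```text
1.1333 [0.4784 0.2118 0.1466] [ 0.8 -0.   0.1] 0.327 [[0.897, -0.442, 0.001], [-0.442, -0.897, 0.001], [0.0, -0.001, -1.0]]
front shift to z=.070 [0.0245 0.0156 0.0766]
back shift to z=.070 [0.1765 0.0145 0.0766]
left shift to z=.070 [ 0.1    -0.046   0.0767]
right shift to z=.070 [0.1009 0.076  0.0765]
```

Emit:
jog_arm:
  moves:
    - [1, 0, 0, 0, 0, 0, 0]
    - [1, 0, 0, 0, 0, 0, 0]
    - [1, 0, 0, 0, 0, 0, 0]
    - [1, 0, 0, 0, 0, 0, 0]
    - [1, 0, 0, 0, 0, 0, 0]
    - [1, 0, 0, 0, 0, 0, 0]
    - [1, 0, 0, 0, 0, 0, 0]
    - [1, 0, 0, 0, 0, 0, 0]
    - [1, 0, 0, 0, 0, 0, 0]
    - [1, 0, 0, 0, 0, 0, 0]

```text
time_s: 1.97
tcp_pos: [0.4777, 0.2137, 0.1469]
ee_rot: [[0.897, -0.442, 0.0], [-0.442, -0.897, 0.0], [0.0, -0.0, -1.0]]
wrist_force: [0.2, -1.1, -1.0]
gripper_width: 0.007
```

```bash
python3 st.py
```

```text
1.9667 [0.4777 0.2137 0.1469] [ 0.2 -1.1 -1. ] 0.007 [[0.897, -0.442, 0.0], [-0.442, -0.897, 0.0], [0.0, -0.0, -1.0]]
front shift to z=.070 [0.026  0.0169 0.0769]
back shift to z=.070 [0.178  0.0158 0.0769]
left shift to z=.070 [ 0.1015 -0.0447  0.0769]
right shift to z=.070 [0.1024 0.0773 0.0769]
```

Emit:
jog_arm:
  moves:
    - [1, 0.026, 0.017, 0, 0, 0, 0]
    - [1, 0.026, 0.017, 0.025, 0, 0, 0]
    - [1, 0.026, 0.017, 0.05, 0, 0, 0]
    - [1, 0.026, 0.017, 0.062, 0, 0, 0]
    - [1, 0.026, 0.017, 0.067, 0, 0, 0]
    - [1, 0.026, 0.017, 0.07, 0, 0, 0]
    - [1, 0.026, 0.017, 0.073, 0, 0, 0]
    - [1, 0.026, 0.017, 0.076, 0, 0, 0]
    - [1, 0.026, 0.017, 0.077, 0, 0, 0]
    - [1, 0.026, 0.017, 0.077, 0, 0, 0]

```text
time_s: 2.8
tcp_pos: [0.4941, 0.1871, 0.0704]
ee_rot: [[0.897, -0.442, 0.001], [-0.442, -0.897, 0.001], [0.001, -0.001, -1.0]]
wrist_force: [-0.3, -0.4, 2.7]
gripper_width: 0.006
```

```bash
python3 st.py; python3 - <<'E'
from h import *
c=capture('scene');cv2.imwrite('pics/s1.png',cv2.resize(c['frame'][200:350,230:430,::-1],None,fx=4,fy=4))
E
```

```text
2.8 [0.4941 0.1871 0.0704] [-0.3 -0.4  2.7] 0.006 [[0.897, -0.442, 0.001], [-0.442, -0.897, 0.001], [0.001, -0.001, -1.0]]
front shift to z=.070 [-0.0005  0.0003  0.0004]
back shift to z=.070 [ 0.1515 -0.0008  0.0005]
left shift to z=.070 [ 0.0751 -0.0612  0.0005]
right shift to z=.070 [0.076  0.0608 0.0004]
```

View pics/s1.png

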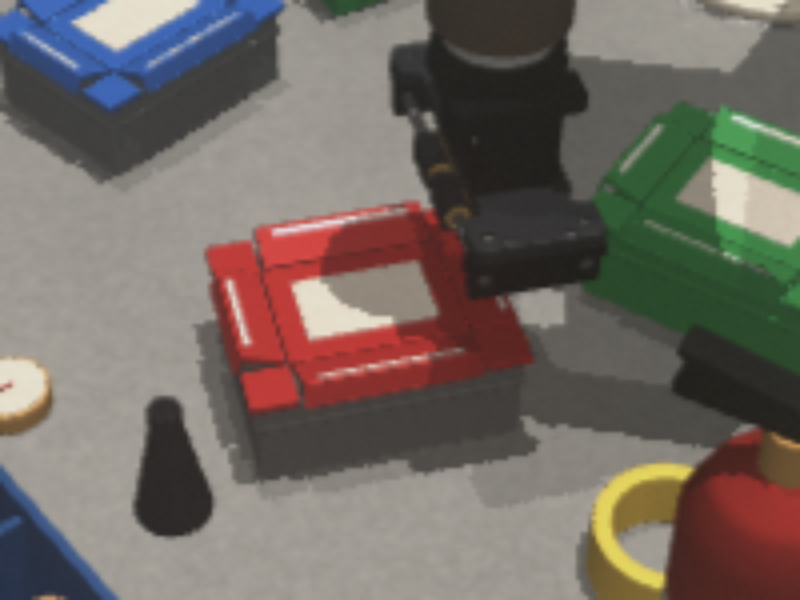

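The hand is on the front section, and the force has dropped to 2.7 N at flush height. I press 2 mm further, lift, and move over the left section.

Emit:
jog_arm:
  moves:
    - [1, 0, 0, 0.002, 0, 0, 0]
    - [1, 0, 0, 0.002, 0, 0, 0]
    - [1, 0, 0, -0.025, 0, 0, 0]
    - [1, 0, 0, -0.035, 0, 0, 0]
    - [1, 0.025, -0.02, -0.035, 0, 0, 0]
    - [1, 0.05, -0.04, -0.035, 0, 0, 0]
    - [1, 0.075, -0.061, -0.035, 0, 0, 0]
    - [1, 0.075, -0.061, -0.035, 0, 0, 0]
    - [1, 0.075, -0.061, -0.035, 0, 0, 0]
    - [1, 0.075, -0.061, -0.035, 0, 0, 0]

```text
time_s: 3.68
tcp_pos: [0.5872, 0.2079, 0.1039]
ee_rot: [[0.897, -0.442, -0.002], [-0.442, -0.897, -0.001], [-0.001, 0.001, -1.0]]
wrist_force: [-0.6, 0.0, -0.0]
gripper_width: 0.006
```

```bash
python3 st.py; python3 - <<'E'
from h import *
c=capture('scene');cv2.imwrite('pics/s2.png',cv2.resize(c['frame'][200:350,230:430,::-1],None,fx=4,fy=4))
E
```

```text
3.6833 [0.5872 0.2079 0.1039] [-0.6  0.  -0. ] 0.006 [[0.897, -0.442, -0.002], [-0.442, -0.897, -0.001], [-0.001, 0.001, -1.0]]
front shift to z=.070 [-0.0747  0.0601  0.0341]
back shift to z=.070 [0.0773 0.0588 0.0339]
left shift to z=.070 [ 0.0008 -0.0016  0.0339]
right shift to z=.070 [0.0018 0.1204 0.0341]
```

View pics/s2.png

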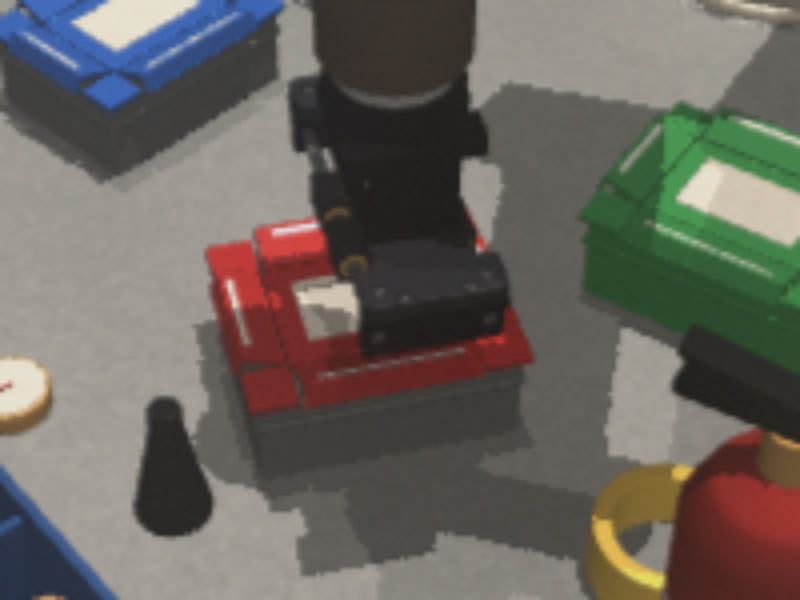

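The hand is over the left section and the box hasn't shifted. Pressing left.

Emit:
jog_arm:
  moves:
    - [1, 0, 0, 0.015, 0, 0, 0]
    - [1, 0, 0, 0.021, 0, 0, 0]
    - [1, 0, 0, 0.025, 0, 0, 0]
    - [1, 0, 0, 0.028, 0, 0, 0]
    - [1, 0, 0, 0.031, 0, 0, 0]
    - [1, 0, 0, 0.034, 0, 0, 0]
    - [1, 0, 0, 0.035, 0, 0, 0]
    - [1, 0, 0, 0.036, 0, 0, 0]
    - [1, 0, 0, 0.036, 0, 0, 0]
    - [1, 0, 0, 0.036, 0, 0, 0]

```text
time_s: 4.57
tcp_pos: [0.5876, 0.2085, 0.0703]
ee_rot: [[0.897, -0.441, 0.0], [-0.441, -0.897, 0.0], [0.0, -0.0, -1.0]]
wrist_force: [-4.0, 1.1, 8.2]
gripper_width: 0.006
```

Emit:
jog_arm:
  moves:
    - [1, 0, 0, -0.025, 0, 0, 0]
    - [1, 0, 0, -0.035, 0, 0, 0]
    - [1, 0.025, 0.02, -0.035, 0, 0, 0]
    - [1, 0.05, 0.04, -0.035, 0, 0, 0]
    - [1, 0.076, 0.06, -0.035, 0, 0, 0]
    - [1, 0.076, 0.06, -0.035, 0, 0, 0]
    - [1, 0.076, 0.06, -0.035, 0, 0, 0]
    - [1, 0.076, 0.06, -0.035, 0, 0, 0]
    - [1, 0.076, 0.06, -0.035, 0, 0, 0]
    - [1, 0.076, 0.06, -0.035, 0, 0, 0]

```text
time_s: 5.4
tcp_pos: [0.6292, 0.1219, 0.1038]
ee_rot: [[0.898, -0.441, 0.0], [-0.441, -0.898, 0.0], [0.0, -0.0, -1.0]]
wrist_force: [0.9, -0.8, -0.3]
gripper_width: 0.005
```

```bash
python3 st.py; python3 - <<'E'
from h import *
c=capture('scene');cv2.imwrite('pics/s3.png',cv2.resize(c['frame'][200:350,230:430,::-1],None,fx=4,fy=4))
E
```

```text
5.4 [0.6292 0.1219 0.1038] [ 0.9 -0.8 -0.3] 0.005 [[0.898, -0.441, 0.0], [-0.441, -0.898, 0.0], [0.0, -0.0, -1.0]]
front shift to z=.070 [-0.1505  0.0013  0.0338]
back shift to z=.070 [0.0015 0.0003 0.0338]
left shift to z=.070 [-0.0748 -0.0602  0.0338]
right shift to z=.070 [-0.0741  0.0618  0.0338]
```

View pics/s3.png

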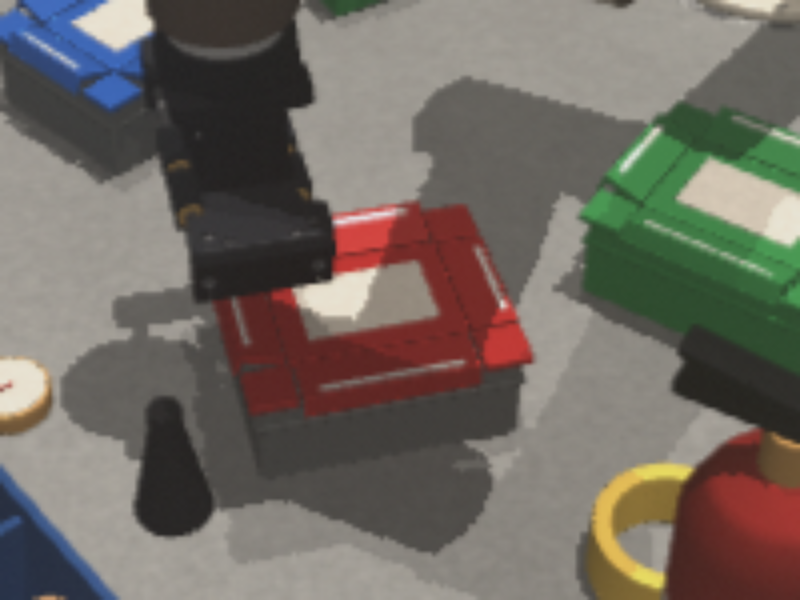

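The front section (around pixel 490,285) and the left one (around 400,375) now look flush, and the box hasn't moved. The hand is over the back section, so I press that, then move over the right one.

Emit:
jog_arm:
  moves:
    - [1, 0.001, 0, 0.015, 0, 0, 0]
    - [1, 0.001, 0, 0.021, 0, 0, 0]
    - [1, 0.001, 0, 0.025, 0, 0, 0]
    - [1, 0.001, 0, 0.028, 0, 0, 0]
    - [1, 0.001, 0, 0.031, 0, 0, 0]
    - [1, 0.001, 0, 0.034, 0, 0, 0]
    - [1, 0.001, 0, 0.035, 0, 0, 0]
    - [1, 0.001, 0, 0.036, 0, 0, 0]
    - [1, 0.001, 0, 0.036, 0, 0, 0]
    - [1, 0.001, 0, 0.036, 0, 0, 0]

```text
time_s: 6.28
tcp_pos: [0.6306, 0.1209, 0.0702]
ee_rot: [[0.898, -0.441, 0.001], [-0.441, -0.898, -0.0], [0.001, -0.0, -1.0]]
wrist_force: [-4.5, -0.9, 10.2]
gripper_width: 0.003
```

Emit:
jog_arm:
  moves:
    - [1, 0, 0, -0.025, 0, 0, 0]
    - [1, 0, 0, -0.035, 0, 0, 0]
    - [1, -0.025, 0.02, -0.035, 0, 0, 0]
    - [1, -0.05, 0.04, -0.035, 0, 0, 0]
    - [1, -0.075, 0.061, -0.035, 0, 0, 0]
    - [1, -0.075, 0.061, -0.035, 0, 0, 0]
    - [1, -0.075, 0.061, -0.035, 0, 0, 0]
    - [1, -0.075, 0.061, -0.035, 0, 0, 0]
    - [1, -0.075, 0.061, -0.035, 0, 0, 0]
    - [1, -0.075, 0.061, -0.035, 0, 0, 0]

```text
time_s: 7.12
tcp_pos: [0.5373, 0.0993, 0.1027]
ee_rot: [[0.897, -0.442, 0.001], [-0.442, -0.897, 0.0], [0.0, -0.001, -1.0]]
wrist_force: [0.7, -0.7, 0.3]
gripper_width: 0.003
```

```bash
python3 st.py
```

```text
7.1167 [0.5373 0.0993 0.1027] [ 0.7 -0.7  0.3] 0.003 [[0.897, -0.442, 0.001], [-0.442, -0.897, 0.0], [0.0, -0.001, -1.0]]
front shift to z=.070 [-0.078  -0.0594  0.0327]
back shift to z=.070 [ 0.074  -0.0605  0.0328]
left shift to z=.070 [-0.0025 -0.1209  0.0328]
right shift to z=.070 [-0.0016  0.0011  0.0327]
```

Now I press the right section, then lift the hand back and clear.

Emit:
jog_arm:
  moves:
    - [1, 0, 0, 0.015, 0, 0, 0]
    - [1, 0, 0, 0.021, 0, 0, 0]
    - [1, 0, 0, 0.025, 0, 0, 0]
    - [1, 0, 0, 0.028, 0, 0, 0]
    - [1, 0, 0, 0.031, 0, 0, 0]
    - [1, 0, 0, 0.033, 0, 0, 0]
    - [1, 0, 0, 0.034, 0, 0, 0]
    - [1, 0, 0, 0.035, 0, 0, 0]
    - [1, 0, 0, 0.035, 0, 0, 0]
    - [1, 0, 0, 0.035, 0, 0, 0]

```text
time_s: 7.95
tcp_pos: [0.5365, 0.0989, 0.0702]
ee_rot: [[0.898, -0.441, 0.001], [-0.441, -0.898, -0.001], [0.001, 0.0, -1.0]]
wrist_force: [-5.5, -0.2, 15.1]
gripper_width: 0.002
```

Emit:
jog_arm:
  moves:
    - [1, 0, 0, -0.025, 0, 0, 0]
    - [1, 0, 0, -0.05, 0, 0, 0]
    - [1, 0, 0, -0.075, 0, 0, 0]
    - [1, 0, 0, -0.1, 0, 0, 0]
    - [1, -0.02, 0, -0.13, 0, 0, 0]
    - [1, -0.05, 0, -0.15, 0, 0, 0]
    - [1, -0.08, 0, -0.17, 0, 0, 0]
    - [1, -0.11, 0, -0.18, 0, 0, 0]
    - [1, -0.13, 0, -0.18, 0, 0, 0]
    - [1, -0.13, 0, -0.18, 0, 0, 0]

```text
time_s: 8.78
tcp_pos: [0.4174, 0.1575, 0.2489]
ee_rot: [[0.898, -0.439, 0.001], [-0.439, -0.898, 0.003], [0.0, -0.003, -1.0]]
wrist_force: [-0.2, 0.5, -0.1]
gripper_width: 0.004
```

```bash
python3 st.py; python3 - <<'E'
from h import *
c=capture('scene');t=capture('top')
cv2.imwrite('pics/s4.png',np.hstack([cv2.resize(c['frame'][235:335,265:375,::-1],(440,400)),cv2.resize(t['frame'][150:260,220:310,::-1],(328,400))]))
cv2.imwrite('pics/s4f.png',c['frame'][:,:,::-1]);cv2.imwrite('pics/t4f.png',t['frame'][:,:,::-1])
E
```

```text
8.7833 [0.4174 0.1575 0.2489] [-0.2  0.5 -0.1] 0.004 [[0.898, -0.439, 0.001], [-0.439, -0.898, 0.003], [0.0, -0.003, -1.0]]
front shift to z=.070 [ 0.0554 -0.0595  0.1791]
back shift to z=.070 [ 0.2074 -0.0602  0.1791]
left shift to z=.070 [ 0.1311 -0.1209  0.1793]
right shift to z=.070 [0.1317 0.0011 0.1789]
```

View pics/s4.png

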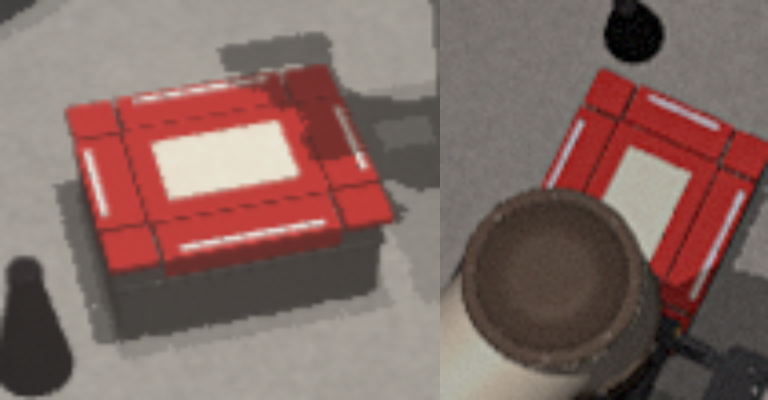

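View pics/s4f.png

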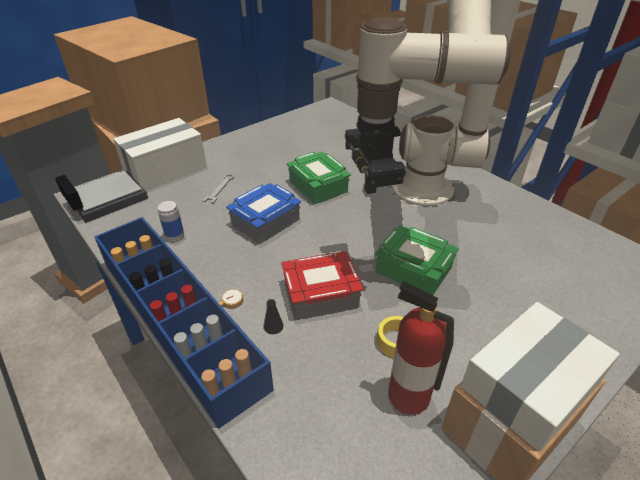

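All four look flush with the corners and panel. As a numeric check, I cast the white line centres onto z=0.07, where shut lines should sit symmetrically about the label.

```bash
python3 - <<'E'
from h import *
C=np.array([.562,.154]);a=np.radians(-25.8);X=np.array([np.cos(a),np.sin(a)]);Y=np.array([-X[1],X[0]])
for f,n,(x0,y0,x1,y1) in(('scene','after',(270,240,370,325)),('scene','before',(270,240,370,325)),('top','after',(230,160,320,255)),('top','before',(230,160,320,255))):
    c=capture(f)
    im=c['frame'] if n=='after' else cv2.imread(f'pics/{f}0.png')[:,:,::-1]
    hsv=cv2.cvtColor(np.ascontiguousarray(im),cv2.COLOR_RGB2HSV)
    g=im[...,1].astype(int); m=np.zeros(g.shape,np.uint8); m[y0:y1,x0:x1]=1
    for v in range(y0,y1):
        for u in range(x0,x1):
            P=onz(c,u,v,.07)[:2]-C; q=np.abs([P@X,P@Y])
            if q[0]>.088 or q[1]>.073 : m[v,u]=0
    w=((g>95)&(m>0)).astype(np.uint8)
    k,l,st,ce=cv2.connectedComponentsWithStats(w)
    for i in range(1,k):
        if st[i,4]>5:
            P=onz(c,*ce[i],.07)[:2]-C;print(f,n,st[i,4],'box x,y mm',(np.array([P@X,P@Y])*1000).round(1))
E
```

```text
scene after 152 box x,y mm [ 11.4 -67.3]
scene after 16 box x,y mm [-84.2 -60.2]
scene after 34 box x,y mm [-78.9   2. ]
scene after 11 box x,y mm [ 86.8 -42. ]
scene after 530 box x,y mm [0.3 0.9]
scene after 46 box x,y mm [79.1  0.2]
scene after 84 box x,y mm [-0.  64.5]
scene before 87 box x,y mm [-80.1 -28.4]
scene before 62 box x,y mm [ -1.3 -69.6]
scene before 27 box x,y mm [ 69.2 -68.6]
scene before 7 box x,y mm [ 87. -48.]
scene before 529 box x,y mm [0.3 0.8]
scene before 43 box x,y mm [76.2 -7.3]
scene before 26 box x,y mm [-86.1  51.4]
scene before 63 box x,y mm [-2.4 55.1]
top after 39 box x,y mm [80.  53.7]
top after 45 box x,y mm [78.4 -0.4]
top after 10 box x,y mm [86.8 -1.8]
top after 27 box x,y mm [ 85.9 -48.2]
top after 18 box x,y mm [12.2 72. ]
top after 42 box x,y mm [16.  64.3]
top after 396 box x,y mm [11.8 -1.7]
top after 65 box x,y mm [  3.9 -63.4]
top before 29 box x,y mm [80.1 61.4]
top before 49 box x,y mm [79.   0.9]
top before 74 box x,y mm [ 0.6 64.4]
top before 20 box x,y mm [ 85.6 -55.7]
top before 593 box x,y mm [-0.8  0.6]
top before 71 box x,y mm [  0.8 -60.9]
top before 20 box x,y mm [-70.9  71.3]
top before 51 box x,y mm [-76.6   0.8]
```

The box is unmoved: the label is still at (0.3, 0.9) mm. The lines sit at about x = ±79 mm and y = +64.5 / −63.4 mm, which fits all four being shut. Handing in.

```bash
python3 -c "
from station import *
print(sense()['time_s'],sense()['wrist_force']);print(finish_job())"
```

```text
9.0833 [-0.05638908  0.01073495 -0.36119642]
the job is handed in; nothing more can be done
None
```

I pressed the red lid's four sections with the closed fingertips in the order front, left, back, right, going down to flush height each time. Then I lifted the hand clear and handed the job in at about 9.1 s. The wrist force read at the end of each press was at most about 16 N.

**Lid:** In the last pictures all four sections look flush. Their white lines sit about 79 mm either side of centre in box x, and at +64.5 and −63.4 mm in box y, as shut sections should.

**Box and surroundings:** The label reads the same place as before in the scene view, within about 0.1 mm. By eye in that view, the blue box and everything else stand where they did.

**Checks that were weaker or disagreed:**
- **Right section:** in the scene view its line merged with the bright table and read −67.3 mm. I relied on the top view (−63.4 mm) and on how it looks.
- **Front section:** the arm hid it in the last top picture, so only the scene view (−78.9 mm) checks it.
- **Label in the top view:** the arm partly covered it, so its reading there (about 12 mm off) doesn't count.

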